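# Scan the worn cam plate with the measuring arm

### The arm

A 6-joint arm with a two-finger parallel gripper is mounted at the origin on a cart in front of the work surface, level with it; the furniture and walls round the work are solid. World frame = base frame: x ahead of the robot, y to its left, z up, the work surface at z = 0. Lengths are in mm, angles in degrees, forces in N, time in s.
With the tool pointing down it reaches from about 300 to 850 mm from the base axis. Payload 4.2 kg.
Tool frame: the origin (TCP) lies at the very end of the fingers, on their centre line; the grasp point (between the pads) lies 19 mm behind it (env.grasp_offset is the distance from the TCP to the grasp point, in mm); z points along the fingers, y is the line along which they close (so a half turn about z gives the same grasp; the last joint's range is limited). The gripper opens to 91 mm and grips with 3 to 60 N. Pads are 32 mm wide; open, the fingers measure 118 mm over their backs; the gripper's body (76 mm by 178 mm) begins 60 mm behind the grasp point.
Start: joints at [73.969, 18.312, 89.639, -0, 72.044, -1.146], TCP at [147.712, 555.72, 213.976] pointing down, gripper open.
Joint ranges: [-177.97, 177.97], [-48.28, 115.42], [12.27, 149.76], [-77.06, 257.06], [2.81, 150.46], [-146.56, 146.56]. Speed limits (degrees/s): [147.25, 147.25, 180, 180, 180, 180].

### API

Orientations are given as [roll, pitch, yaw] about the fixed x, y, z axes, in that order (R = Rz(yaw) Ry(pitch) Rx(roll)).
In Python, from workcell import env, eyes gives the robot as it stands.
- The arm moves only by the tool send_rows, never from a script. Its arguments are lists of equal length, an entry for each row: "grip": the opening, from -1 (shut) to 1 (fully open), so that 0 is half open; "xyz": the shift along the world's x, y, z in m, a list of three; "yaw": the turn about the world's z in degrees. A call has 1 to 8 rows; each row is the pose to reach, as a shift and turn from the pose commanded when the call began; what a row does not reach only later rows make up. A row lasts 1/12 s, in which the tool goes at most 41.7 mm and 7.16 degrees, less where a joint would pass 70% of its speed; a pose out of reach is approached as far as the arm can. A call with a gripper value outside its range is refused whole. The fingers move at their own pace and stop on an object; "grip_force" is the grip in N (left out, the last holds). Time passes only in rows, so rows that repeat a pose let the fingers close. It gives the time, the measured TCP pose, the force, the opening and the grip force at its end, in the units of the state.
- env.state(): the state, without advancing time (a new reading comes with each control period).
- eyes.grab_frame(name): name is "scene" or "top"; returns a dict with "frame" (384x512x3 uint8, red, green, blue), "fx", "fy", "cx", "cy" (pixels), "pose" (4x4, takes a point from camera to world coordinates). Camera axes: x right, y down, z forward; pixel columns grow to the right and rows downward; lengths in mm; the calibration is good to about 2 mm. A picture is of the moment at which its call begins. There is no depth.
- env.job_done(): hands the job in; it is judged then, once.
The state is a dict: "time_s": time; "qpos": joint angles; "qvel": joint speeds; "effort": joint torques, N m; "ee_pos": TCP position; "ee_rot": TCP orientation; "force": force on the tool from outside, world axes, zero at the start; "torque": the same for the moment, N m; "gripper_width": finger opening in mm; "gripper_force": force on a finger pad.
Only numpy, scipy, OpenCV 4.12 (cv2) and the standard library are available. Lean on these libraries where they do the work, as an engineer would, in place of code of your own. Each camera call takes 0.05 s, during which the arm holds its last target. There are 200 camera calls.

### The job

Take the measuring arm's grip, draw its stylus out of the parking nest and trace the cam plate's edge for the copy: touch the stylus on the cam at the left-hand mark of the fixture, slide it round the front over the lobe to the right-hand mark in one unbroken, light contact of about 3 N, never over 7 N and never leaving the edge between the marks. Then draw it away sideways, swing it round behind the cam and park the stylus fully home in its nest, and let go; leave the screw tray, screwdriver, tape and heat sink where they are.

Things in the scene. Friction and masses are not known exactly. Their poses are not given: they have to be found in the camera images.
- fixture: Dark steel sub-plate screwed to the worktop, 130 mm (x) by 140 mm (y) by 12 mm. Origin under its centre, on the worktop; front = -x (towards the robot), left = +y. On a round post at its centre sits the flat steel cam plate, underside 40 mm and top 54 mm above the worktop, held by a nut and stud that reach to 70 mm.
- cam_axis (a point): On the cam's axis, z = 47 mm; axes as the fixture's. The worn cam: a circle of about 36 mm radius with one smooth lobe, nose about 60 mm from the axis, flanks unequal and slightly hollow; exact outline not known. The nose points to -x, clocked up to 0.7 rad either way, not measured. The recorder reads while the stylus centre is on the -x half within 70 mm of the axis: be there only in contact.
- start_mark (a point): Left-hand mark: a white line, 22 mm long, engraved in the sub-plate along the fixture's y axis; this is the middle of the line, 58 mm from the axis towards +y. Touch the cam beside it (stylus within 12 mm of that line), coming straight in from the left.
- finish_mark (a point): Right-hand mark: the same kind of line, 58 mm from the axis towards -y. The trace ends when the stylus, in contact, comes beside it. Leave straight to the right, then swing back behind the cam (its +x side).
- measuring_arm: Fixed foot of the measuring arm: steel block 76 x 76 x 42 mm and a column, pivot cap top at 105 mm; origin on the worktop under the column. Two 230 mm flat links swing freely, level (tops at 101 and 114 mm, elbow cap 117 mm), elbow always to the left (+y): stylus and grip move in x and y only, up to 430 mm from the column, over the fixture too. An 8 mm flat bar leads to the nest.
- grip_mid (a point): Middle of the grip: upright black knob, 29 mm in diameter, straight from z = 123 to 165 mm, at the end of the fore link, exactly above the stylus when that is not deflected. It swivels freely on its upright axis. Take it from above at any yaw. The point is 144 mm above the worktop, 30 mm above the link's top. It moves almost without resistance (under 0.4 N).
- stylus: Upright steel pin under the grip. Its contact end is a cylinder, 10 mm in diameter and 12 mm high; origin at that cylinder's centre, 47 mm above the worktop, level with the cam. It is sprung in the probe head in every level direction: 1.5 N per mm of deflection, stops at 7 mm. Dry steel on steel: friction about 0.15.
- nest (a point): Where the stylus centre is when parked: in an 18 mm wide, upright slot of the nest block (top at 60 mm) at the end of the foot bar. The slot opens to -x of measuring_arm, its flared mouth begins 22 mm in front of this point, its back wall is 6.5 mm behind it (the stylus stops 1.5 mm past the point). Pull out and push in along x; axes as measuring_arm.
- screw_tray: Round tin tray of screws, 78 mm wide, 16 mm high, origin under its centre; leave it.
- driver_blue: Screwdriver 190 mm long lying on the worktop, origin under its centre; leave it.
- tape_black: Roll of tape 60 mm wide, 18 mm high, origin under its centre; leave it.
- heat_sink: Finned aluminium heat sink 60 x 64 x 30 mm, origin under its centre; leave it.

How it is judged:
By the outcome, as a careful person would: the job done as asked, in the order asked, and still so for the second after the job is handed in, with the robot touching nothing.
It also fails if it takes over 72 s, if anything falls off the work surface, if the arm or the gripper's body presses on something with over 40 N, if the wrist force passes 120 N, or if a joint passes its speed limit or range.

## Working session

There is one attempt and no reset: what is moved stays moved. The work goes in short steps, Python scripts to look and compute and a tool call to move; the robot and the scene stay as the last step left them, time stands still between calls to the robot, and variables do not carry over. Pictures are saved under pics/ and viewed, at most 10 in all, crops included, and the job is handed in when it is done.

Besides the shell and the picture viewer there is one more tool, called after "Call:" as name([rows], argument=value, ...), one row to a line, values as JSON. send_rows: Moves the arm, as the interface text tells. Its arguments: {"type":"object","properties":{"grip":{"type":"array"},"xyz":{"type":"array"},"yaw":{"type":"array"},"grip_force":{"type":"number"}},"required":["grip","xyz","yaw"]}

```bash
mkdir -p pics; ls; python3 - <<'E'
from workcell import env, eyes
import cv2,numpy as np
for n in("scene","top"):
    d=eyes.grab_frame(n); f=d["frame"]; cv2.imwrite(f"pics/{n}0.png",cv2.resize(f[:,:,::-1],(800,600),interpolation=cv2.INTER_CUBIC))
    np.savez(f"{n}0.npz",**{k:np.array(v) for k,v in d.items()})
    print(n,d["fx"],d["fy"],d["cx"],d["cy"],np.round(d["pose"],3).tolist())
s=env.state();print(s)
E
```

```text
pics
scene 412.3086828486979 412.3086828486979 255.19891236245556 189.4966299186979 [[-0.846, -0.438, 0.303, 241.02], [-0.533, 0.686, -0.496, 492.319], [0.009, -0.581, -0.814, 950.494], [0.0, 0.0, 0.0, 1.0]]
top 435.02249646057504 435.02249646057504 257.5230525857996 196.91088624727288 [[0.028, -0.991, 0.131, 370.042], [-1.0, -0.027, 0.012, -48.942], [-0.008, -0.131, -0.991, 1571.272], [0.0, 0.0, 0.0, 1.0]]
{'time_s': 0.1, 'qpos': array([ 7.39685060e+01,  1.83484022e+01,  8.96989257e+01,  4.05240243e-04,
        7.20425041e+01, -1.14662972e+00]), 'qvel': array([-0.05562814, -0.10233911, -0.18215163,  0.0756121 , -0.08096553,
       -0.06038563]), 'effort': array([ 9.28469526e-04, -4.13331342e+01, -2.32509685e+01,  7.30613549e-02,
        4.22329945e-02, -5.97899952e-05]), 'ee_pos': array([147.58734827, 555.28236573, 213.20341135]), 'ee_rot': array([-1.79910194e+02, -2.18286496e-03,  1.65115009e+02]), 'force': array([-0.27992667,  1.26368755, -0.03827708]), 'torque': array([ 0.02018355,  0.02170452, -0.00582787]), 'gripper_force': 0.0, 'gripper_width': 91.34044459268162}
```

View pics/top0.png

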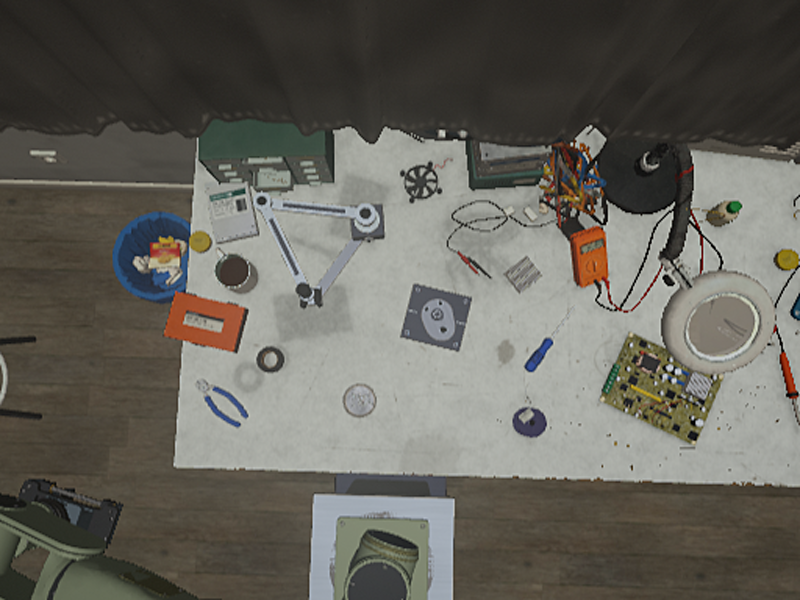

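View pics/scene0.png

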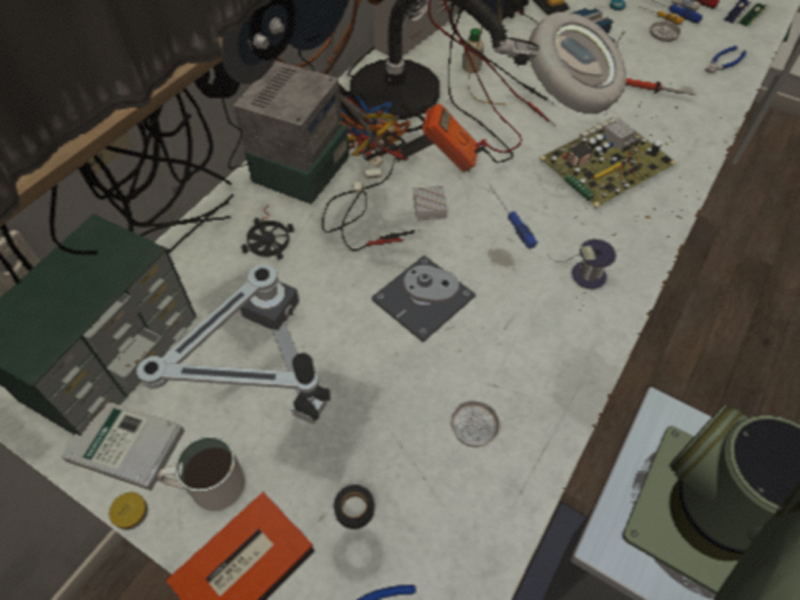

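The top view shows the fixture at (437,318), foot (368,220), grip/nest about (310,294), tray (360,400). In the scene view the fixture is at (424,297), the grip at (304,368) and the nest at (312,403). Next I'll take enlarged crops with overlays.

```bash
cat > h.py <<'E'
import numpy as np,cv2
def load(n): return dict(np.load(n+".npz"))
def pix(d,P):
    P=np.atleast_2d(P).astype(float); T=np.linalg.inv(d["pose"]); c=P@T[:3,:3].T+T[:3,3]
    return np.c_[d["fx"]*c[:,0]/c[:,2]+d["cx"], d["fy"]*c[:,1]/c[:,2]+d["cy"]]
def world(d,u,v,z):
    r=d["pose"][:3,:3]@np.array([(u-d["cx"])/d["fx"],(v-d["cy"])/d["fy"],1]); o=d["pose"][:3,3]
    return o+r*(z-o[2])/r[2]
def crop(d,u0,v0,w,h,k): return cv2.resize(np.ascontiguousarray(d["frame"][v0:v0+h,u0:u0+w,::-1]),None,fx=k,fy=k,interpolation=cv2.INTER_CUBIC)
E
python3 - <<'E'
from h import *
t,s=load("top0"),load("scene0")
a=crop(t,250,175,60,55,6.6); b=crop(s,232,158,80,66,5)
c=crop(t,150,115,110,90,3.6); e=crop(s,80,165,130,108,3.05)
def fit(i): return cv2.resize(i,(396,296)) if 0 else i
canvas=np.zeros((600,800,3),np.uint8)
for im,(x,y) in((a,(0,0)),(b,(400,0)),(c,(0,300)),(e,(400,300))):
    im=im[:298,:398]; canvas[y:y+im.shape[0],x:x+im.shape[1]]=im
cv2.imwrite("pics/m1.png",canvas)
f=800/512
print("fix",world(t,437/f,318/f,12),world(s,424/f,297/f,12))
print("foot",world(t,367/f,217/f,105),world(s,263/f,275/f,105))
print("grip",world(t,304/f,290/f,165),world(s,303/f,362/f,165))
print("elbow",world(t,263/f,201/f,117),world(s,152/f,369/f,117))
print("tray",world(t,360/f,400/f,8))
E
```

```text
fix [ 553.74637597 -110.57609274   12.        ] [ 551.60881876 -102.60014224   12.        ]
foot [763.79127169  53.00790172 105.        ] [767.34589806  61.01833985 105.        ]
grip [587.15150156 175.40636974 165.        ] [586.08934578 180.79922913 165.        ]
elbow [790.80524361 283.09489047 117.        ] [786.38580212 289.83310831 117.        ]
tray [361.21431155  60.60819269   8.        ]
```

View pics/m1.png

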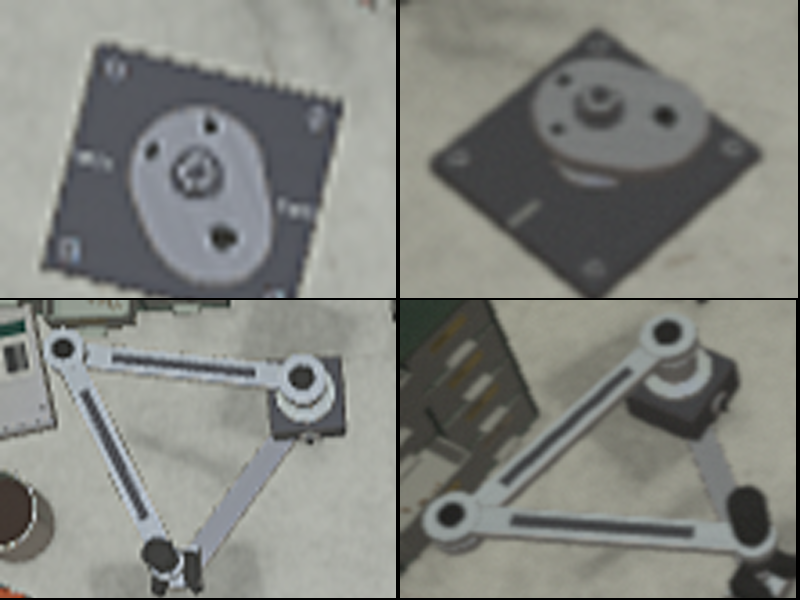

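The crops show the fixture corners, the nut, and the nose pointing to the lower right in the top view. They also show a foot block that is nearly axis-aligned. Now I'll fit the fixture pose and the cam outline.

```bash
cat > fit.py <<'E'
from h import *
from scipy.optimize import least_squares
t,s=load("top0"),load("scene0")
ca=lambda x,y:((x+.5)/6.6-.5+250,(y+.5)/6.6-.5+175)
cb=lambda x,y:((x+.5)/5-.5+232,(y+.5)/5-.5+158)
cc=lambda x,y:((x+.5)/3.6-.5+150,(y+.5)/3.6-.5+115)
def rect(d,pts,idx,cor,z):
    W=np.array([world(d,*p,z)[:2] for p in pts]); C=np.array(cor,float)[idx]
    f=lambda q:((C@np.array([[np.cos(q[2]),np.sin(q[2])],[-np.sin(q[2]),np.cos(q[2])]])+q[:2])-W).ravel()
    r=least_squares(f,[*W.mean(0),0]); return r.x,np.round(r.fun,1)
cor=[(65,70),(65,-70),(-65,70),(-65,-70)] # FL.. back-left,back-right,front-left,front-right
ft,r1=rect(t,[ca(97,45),ca(342,103),ca(42,268)],[0,1,2],cor,12); print("fix top",ft,np.degrees(ft[2]),r1)
fs,r2=rect(s,[cb(30,163),cb(198,30),cb(362,155),cb(197,298)],[0,1,3,2],cor,12)
print("fix scene",fs,np.degrees(fs[2]),r2)
fc=[(38,38),(38,-38),(-38,38),(-38,-38)]
bt,r3=rect(t,[cc(342,358),cc(345,433),cc(272,437)],[1,3,2],fc,42); print("foot",bt,np.degrees(bt[2]),r3)
print("nut",world(t,*ca(197,172),70),world(s,*cb(198,96),70))
if __name__=="__main__":
  for d,c,q,pts in((t,ca,ft,[(200,105),(160,120),(135,155),(131,190),(143,230),(165,262),(200,282),(235,280),(262,255),(271,220),(265,175),(250,135)]),
                 (s,cb,fs,[(135,110),(150,73),(190,60),(240,62),(290,82),(307,110),(295,145),(260,167),(210,170),(165,155)])):
    for p in pts:
        w=world(d,*c(*p),54)[:2]-q[:2]; e=np.array([[np.cos(q[2]),np.sin(q[2])],[-np.sin(q[2]),np.cos(q[2])]])@w
        print(np.round(e),"ang %.0f r %.0f"%(np.degrees(np.arctan2(e[1],e[0])),np.hypot(*e)))
    print()
E
python3 fit.py
```

```text
fix top [ 5.56150552e+02 -1.07269212e+02 -2.13245189e-01] -12.218049313657689 [ 1.4  0.3  0.4 -1.4 -1.8  1.1]
fix scene [ 5.53897182e+02 -1.04412745e+02 -2.18257024e-01] -12.505206328831207 [ 1.6  1.3  1.3 -2.7 -1.7 -2.4 -1.2  3.7]
foot [4.70103155e+02 4.71652356e+01 8.47849142e-02] 4.857817750411411 [ 1.9 -0.8 -0.7 -2.  -1.2  2.8]
nut [ 556.97605975 -107.17551631   70.        ] [ 555.2561225  -103.19283941   70.        ]
[38.  7.] ang 10 r 39
[25. 26.] ang 45 r 36
[ 4. 34.] ang 84 r 34
[-15.  32.] ang 115 r 35
[-34.  21.] ang 149 r 40
[-48.   5.] ang 174 r 48
[-54. -15.] ang -164 r 56
[-48. -33.] ang -146 r 58
[-32. -44.] ang -126 r 54
[-13. -44.] ang -106 r 46
[ 10. -35.] ang -74 r 37
[ 29. -23.] ang -38 r 37

[27. 23.] ang 41 r 35
[39. -1.] ang -1 r 39
[ 29. -23.] ang -38 r 37
[  9. -42.] ang -78 r 42
[-20. -51.] ang -112 r 55
[-40. -43.] ang -133 r 58
[-51. -21.] ang -158 r 55
[-47.   3.] ang 176 r 47
[-30.  24.] ang 141 r 38
[-6. 34.] ang 100 r 34
```

Call:
send_rows([
  [0.027,-0.023,0],
  [0.054,-0.046,0],
  [0.081,-0.069,0],
  [0.109,-0.093,0],
  [0.137,-0.118,0],
  [0.164,-0.142,0],
  [0.192,-0.165,0],
  [0.219,-0.189,0],
], grip=[1,1,1,1,1,1,1,1], yaw=[0,0,0,0,0,0,0,0], grip_force=30)

```text
time_s: 0.77
ee_pos: [367.7, 365.3, 213.7]
ee_rot: [-180.0, -0.0, 165.1]
force: [1.0, 0.9, 0.6]
gripper_width: 91.4
gripper_force: 0.0
```

Call:
send_rows([
  [0.028,-0.024,0],
  [0.056,-0.048,0],
  [0.084,-0.072,0],
  [0.112,-0.096,0],
  [0.14,-0.12,0],
  [0.168,-0.144,0],
  [0.194,-0.167,0],
  [0.219,-0.189,0],
], grip=[1,1,1,1,1,1,1,1], yaw=[0,0,0,0,0,0,0,0])

```text
time_s: 1.43
ee_pos: [586.8, 176.0, 213.4]
ee_rot: [-180.0, -0.0, 165.1]
force: [1.2, 1.2, -0.5]
gripper_width: 91.2
gripper_force: 0.0
```

```bash
sed -i 's/cc=lambda x,y:((x+.5)\/3.6-.5+150,(y+.5)/cc=lambda x,y:((x+.5)\/3.6-.5+150,(y-300+.5)/' fit.py; python3 fit.py | grep foot; python3 - <<'E'
from workcell import env,eyes
from h import *
from fit import *
print(env.state()["ee_pos"],env.state()["force"],env.state()["time_s"])
ims=[]
for n in("scene","top"):
    d=eyes.grab_frame(n); np.savez(n+"1.npz",**{k:np.array(v) for k,v in d.items()})
    u,v=pix(d,[586,178,130])[0].astype(int); ims.append(crop(d,u-35,v-40,70,80,5.7)); print(n,u,v)
cv2.imwrite("pics/m2.png",np.hstack(ims))
E
```

```text
foot [7.69959946e+02 5.74886157e+01 9.04479712e-02] 5.182287018100772 [-0.6 -0.   0.7 -1.4 -0.1  1.5]
fix top [ 5.56150552e+02 -1.07269212e+02 -2.13245189e-01] -12.218049313657689 [ 1.4  0.3  0.4 -1.4 -1.8  1.1]
fix scene [ 5.53897182e+02 -1.04412745e+02 -2.18257024e-01] -12.505206328831207 [ 1.6  1.3  1.3 -2.7 -1.7 -2.4 -1.2  3.7]
foot [7.69959946e+02 5.74886157e+01 9.04479712e-02] 5.182287018100772 [-0.6 -0.   0.7 -1.4 -0.1  1.5]
nut [ 556.97605975 -107.17551631   70.        ] [ 555.2561225  -103.19283941   70.        ]
[586.76674923 176.02535594 213.43720477] [ 1.18507018  1.24006174 -0.54766996] 1.4333
scene 196 238
top 195 187
```

View pics/m2.png

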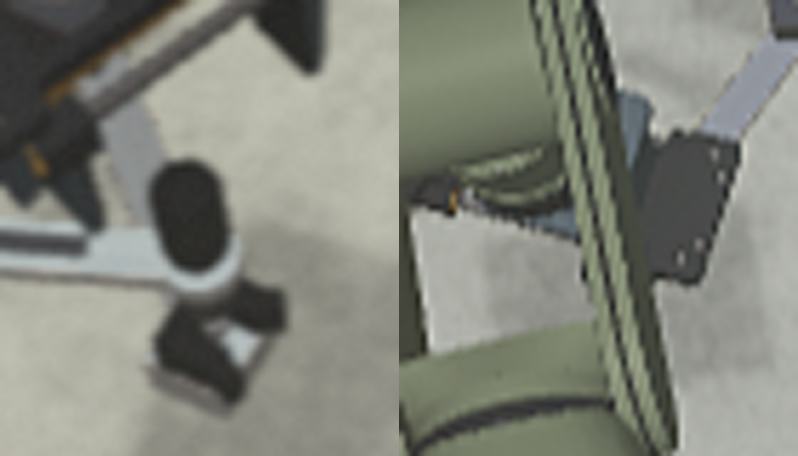

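Call:
send_rows([
  [0,0.002,-0.015],
  [0,0.002,-0.03],
  [0,0.002,-0.045],
  [0,0.002,-0.06],
  [0,0.002,-0.072],
  [0,0.002,-0.082],
  [0,0.002,-0.088],
  [0,0.002,-0.088],
], grip=[1,1,1,1,1,1,1,1], yaw=[0,0,0,0,0,0,0,0])

```text
time_s: 2.2
ee_pos: [584.5, 179.8, 124.5]
ee_rot: [-179.9, -0.2, 165.1]
force: [-0.1, 0.3, -0.5]
gripper_width: 91.2
gripper_force: 0.0
```

Call:
send_rows([
  [0,0,0],
  [0,0,0],
  [0,0,0],
  [0,0,0],
  [0,0,0],
  [0,0,0],
  [0,0,0],
  [0,0,0],
], grip=[-0.1,-0.2,-0.25,-0.3,-0.35,-0.5,-0.6,-0.6], yaw=[0,0,0,0,0,0,0,0], grip_force=20)

```text
time_s: 2.87
ee_pos: [585.7, 179.7, 126.0]
ee_rot: [180.0, 0.0, 165.1]
force: [0.7, 0.5, -0.2]
gripper_width: 40.8
gripper_force: 0.0
```

Call:
send_rows([
  [0,0,0],
  [0,0,0],
  [0,0,0],
  [0,0,0],
  [0,0,0],
  [0,0,0],
], grip=[-0.8,-0.8,-0.8,-0.8,-0.8,-0.8], yaw=[0,0,0,0,0,0])

```text
time_s: 3.37
ee_pos: [585.7, 179.7, 126.0]
ee_rot: [180.0, 0.0, 165.1]
force: [0.5, -0.2, 0.2]
gripper_width: 28.3
gripper_force: 20.0
```

```bash
cat > st.py <<'E'
from workcell import env,eyes
import numpy as np,sys
n=int(sys.argv[1]); F=[];P=[]
for i in range(n):
    d=eyes.grab_frame("scene"); s=env.state(); F.append(s["force"]);P.append(s["ee_pos"])
F=np.array(F)
print("t",s["time_s"],"F",F.mean(0).round(2),"sd",F.std(0).round(2),"P",np.mean(P,0).round(2),"w",round(s["gripper_width"],1),"T",np.round(s["torque"],3),"gf",s["gripper_force"])
if len(sys.argv)>2:
    np.savez(sys.argv[2],**{k:np.array(v) for k,v in d.items()})
E
python3 st.py 8
```

```text
t 3.7667 F [ 0.02 -0.03 -0.02] sd [0.34 0.58 0.39] P [585.71 179.71 125.97] w 28.2 T [-0.014  0.026 -0.052] gf 20.00002779357601
```

Call:
send_rows([
  [-0.004,0,0],
  [-0.01,-0.001,0],
  [-0.017,-0.0015,0],
  [-0.024,-0.002,0],
  [-0.031,-0.003,0],
  [-0.038,-0.0035,0],
  [-0.045,-0.004,0],
  [-0.05,-0.0045,0],
], grip=[-0.8,-0.8,-0.8,-0.8,-0.8,-0.8,-0.8,-0.8], yaw=[0,0,0,0,0,0,0,0])

```text
time_s: 4.43
ee_pos: [534.5, 175.1, 126.0]
ee_rot: [-180.0, -0.0, 165.1]
force: [-0.4, 0.2, -1.2]
gripper_width: 28.6
gripper_force: 20.0
```

Call:
send_rows([
  [0,-0.015,0],
  [0.004,-0.045,0],
  [0.01,-0.075,0],
  [0.018,-0.105,0],
  [0.026,-0.135,0],
  [0.033,-0.165,0],
  [0.038,-0.188,0],
  [0.04,-0.199,0],
], grip=[-0.8,-0.8,-0.8,-0.8,-0.8,-0.8,-0.8,-0.8], yaw=[0,0,0,0,0,0,0,0])

```text
time_s: 5.1
ee_pos: [576.0, -26.5, 125.9]
ee_rot: [-180.0, 0.0, 165.0]
force: [-0.1, 0.7, 0.3]
gripper_width: 28.4
gripper_force: 20.0
```

```bash
python3 st.py 8 scene2; python3 - <<'E'
from workcell import env,eyes
from h import *
s=load("scene2"); u,v=pix(s,[565,-60,50])[0].astype(int); a=crop(s,u-40,v-50,80,100,5)
t=eyes.grab_frame("top");np.savez("top2.npz",**{k:np.array(q) for k,q in t.items()}); U,V=pix(t,[565,-60,50])[0].astype(int); b=crop(t,U-40,V-50,80,100,5)
print(u,v,U,V); cv2.imwrite("pics/m3.png",np.hstack([a,b]))
E
```

```text
t 5.5 F [-0.17 -0.11 -0.57] sd [0.43 0.83 0.73] P [575.51 -23.74 125.97] w 28.4 T [0.012 0.041 0.032] gf 19.999980402644724
259 190 265 198
```

View pics/m3.png

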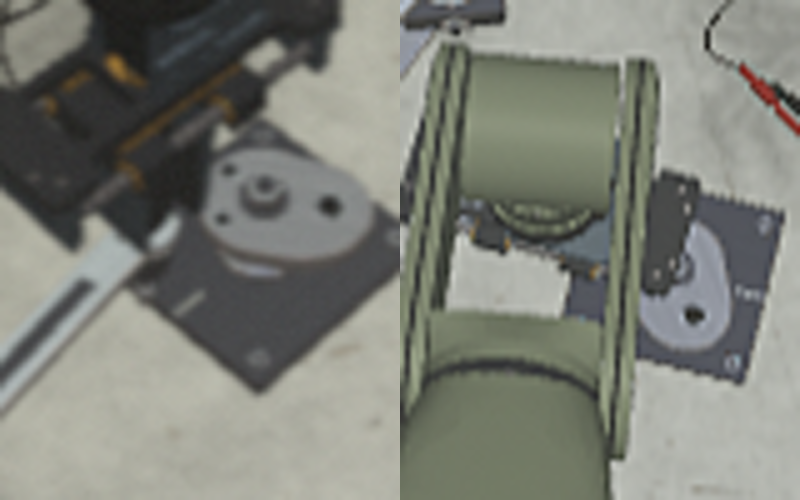

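The picture shows the gripper left of the cam and beside the left mark, at scene crop (190,303), with the way in clear. I'll come straight in from the left.

Call:
send_rows([
  [-0.0013,-0.006,0],
  [-0.003,-0.014,0],
  [-0.0048,-0.022,0],
  [-0.0063,-0.029,0],
  [-0.0072,-0.033,0],
  [-0.0079,-0.036,0],
  [-0.0079,-0.036,0],
  [-0.0079,-0.036,0],
], grip=[-0.8,-0.8,-0.8,-0.8,-0.8,-0.8,-0.8,-0.8], yaw=[0,0,0,0,0,0,0,0])

```text
time_s: 6.22
ee_pos: [567.7, -60.1, 126.0]
ee_rot: [180.0, -0.0, 165.1]
force: [-0.4, 0.1, -0.8]
gripper_width: 28.5
gripper_force: 20.0
```

```bash
python3 st.py 4
```

```text
t 6.4167 F [ 0.09  0.4  -0.66] sd [0.27 0.57 0.47] P [567.83 -59.67 125.97] w 28.4 T [-0.019 -0.002 -0.012] gf 19.999947025207803
```

Call:
send_rows([
  [-0.0003,-0.0013,0],
  [-0.0006,-0.0029,0],
  [-0.0006,-0.0029,0],
  [-0.0006,-0.0029,0],
], grip=[-0.8,-0.8,-0.8,-0.8], yaw=[0,0,0,0])

```text
time_s: 6.75
ee_pos: [567.2, -62.8, 126.0]
ee_rot: [-180.0, -0.0, 165.1]
force: [0.6, -0.2, -1.1]
gripper_width: 28.2
gripper_force: 20.0
```

```bash
python3 st.py 4
```

```text
t 6.95 F [ 0.06 -0.15 -0.5 ] sd [0.3  0.28 0.56] P [567.18 -62.71 125.96] w 28.4 T [ 0.018  0.033 -0.031] gf 19.999997559352778
```

Call:
send_rows([
  [-0.0003,-0.0013,0],
  [-0.0006,-0.0025,0],
  [-0.0006,-0.0025,0],
  [-0.0006,-0.0025,0],
], grip=[-0.8,-0.8,-0.8,-0.8], yaw=[0,0,0,0])

```text
time_s: 7.28
ee_pos: [566.6, -65.3, 126.0]
ee_rot: [-180.0, -0.0, 165.1]
force: [-0.0, -0.6, -0.3]
gripper_width: 28.4
gripper_force: 20.0
```

```bash
python3 st.py 4
```

```text
t 7.4833 F [-0.05 -0.01 -0.22] sd [0.09 0.56 0.44] P [566.58 -65.24 125.96] w 28.6 T [-0.032  0.034  0.023] gf 19.99995877558831
```

Call:
send_rows([
  [-0.0003,-0.0012,0],
  [-0.0005,-0.0022,0],
  [-0.0005,-0.0022,0],
  [-0.0005,-0.0022,0],
], grip=[-0.8,-0.8,-0.8,-0.8], yaw=[0,0,0,0])

```text
time_s: 7.82
ee_pos: [566.1, -67.5, 125.9]
ee_rot: [-180.0, -0.0, 165.1]
force: [0.1, -0.3, -0.0]
gripper_width: 28.6
gripper_force: 20.0
```

```bash
python3 st.py 4
```

```text
t 8.0167 F [ 0.38 -0.1  -0.72] sd [0.11 0.38 0.24] P [566.09 -67.43 125.98] w 28.9 T [-0.029  0.038 -0.036] gf 19.999963307054713
```

Call:
send_rows([
  [-0.0003,-0.0012,0],
  [-0.0004,-0.002,0],
  [-0.0004,-0.002,0],
  [-0.0004,-0.002,0],
], grip=[-0.8,-0.8,-0.8,-0.8], yaw=[0,0,0,0])

```text
time_s: 8.35
ee_pos: [565.7, -69.3, 126.0]
ee_rot: [180.0, -0.0, 165.1]
force: [0.1, 1.0, -1.0]
gripper_width: 28.5
gripper_force: 20.0
```

```bash
python3 st.py 4
```

```text
t 8.55 F [-0.07  1.05 -0.37] sd [0.45 0.11 0.34] P [565.7  -69.3  125.97] w 28.6 T [ 0.172 -0.056  0.003] gf 19.999988857889548
```

Contact came at about 1 N. I'll press to 3 N and write the trace helper.

Call:
send_rows([
  [-0.0002,-0.0008,0],
  [-0.0003,-0.0012,0],
  [-0.0003,-0.0012,0],
], grip=[-0.8,-0.8,-0.8], yaw=[0,0,0])

```text
time_s: 8.8
ee_pos: [565.5, -70.3, 126.0]
ee_rot: [180.0, -0.0, 165.1]
force: [0.6, 2.0, -0.5]
gripper_width: 28.6
gripper_force: 20.0
```

```bash
cat > tr.py <<'E'
# usage: tr.py nread steplen [reset]; prints state and next 8 rows (m) for contour following
from workcell import env,eyes
import numpy as np,sys,json,os
from scipy.interpolate import CubicSpline
n,L=int(sys.argv[1]),float(sys.argv[2])
A=np.array([555.5,-107.8]); yaw=np.radians(-12.3); R=np.array([[np.cos(yaw),-np.sin(yaw)],[np.sin(yaw),np.cos(yaw)]])
th=[60,90,115,135,150,165,180,195,207,218,228,240,252,265,278,290,305,330]
rr=[36,36,36,37.5,41,45,50,55.5,59,60,59,56,51,45,40.5,37.5,36,36]
t=np.radians(np.arange(60,330,.25)); r=CubicSpline(np.radians(th),rr)(t)
p=np.c_[r*np.cos(t),r*np.sin(t)]; d=np.gradient(p,axis=0); d/=np.linalg.norm(d,axis=1)[:,None]
c=p+5*np.c_[d[:,1],-d[:,0]]            # stylus centre path, outward normal
ang=np.unwrap(np.arctan2(c[:,1],c[:,0]))
F=[];T=[];P=[]
for i in range(n):
    if i: eyes.grab_frame("scene")
    s=env.state(); F.append(s["force"]);T.append(s["torque"]);P.append(s["ee_pos"])
F,T,P=np.mean(F,0),np.mean(T,0),np.mean(P,0)
Ft=np.array([-T[1],T[0]])/0.16; Fm=.35*F[:2]+.65*Ft
P2=P[:2]; f=R.T@Fm; cf=R.T@(P2-A)+f/1.5   # measured stylus centre, fixture frame
H=[] if len(sys.argv)>3 or not os.path.exists("tr.json") else json.load(open("tr.json"))
idx=lambda q:int(np.argmin(abs(ang-(np.arctan2(q[1],q[0])%(2*np.pi)))))
k=idx(cf); rot=0
if H:
    q=np.array(H[-1]); e=cf-q; m=c[k]-c[idx(q)]
    if np.hypot(*e)>3: rot=.7*np.angle(complex(*e)/complex(*m))
H.append(cf.tolist()); json.dump(H,open("tr.json","w"))
arc=np.r_[0,np.cumsum(np.linalg.norm(np.diff(c[k:],axis=0),axis=1))]
u=np.linspace(L/8,L,8); rows=[]; Q=np.array([[np.cos(rot),-np.sin(rot)],[np.sin(rot),np.cos(rot)]])
for a in u:
    j=k+int(np.searchsorted(arc,a)); tg=d[j]; nr=np.array([tg[1],-tg[0]])
    tar=cf+Q@(c[j]-c[k])-Q@(nr+.15*-tg*-1*-1)*2.0 if 0 else cf+Q@(c[j]-c[k])-Q@(nr-.15*tg)*2.0
    rows.append(np.round((R@tar+A-P2)/1000,4).tolist()+[0])
print("t %.2f F"%s["time_s"],F.round(2),"Ft",Ft.round(2),"|Fm| %.2f"%np.hypot(*Fm),"gw %.1f"%s["gripper_width"],"P",P.round(2))
print("cf",cf.round(1),"ang %.0f r %.1f model r %.1f rot %.1f"%(np.degrees(ang[k]),np.hypot(*cf),np.hypot(*c[k]),np.degrees(rot)),"fdir %.0f model n %.0f"%(np.degrees(np.arctan2(f[1],f[0]))%360,np.degrees(np.arctan2(-d[k][0],d[k][1]))%360))
print(json.dumps(rows))
E
python3 tr.py 5 6 reset
```

```text
t 9.00 F [ 0.52  2.08 -1.06] Ft [0.6  2.42] |Fm| 2.37 gw 28.3 P [565.47 -70.33 125.97]
cf [ 1.8 40.3] ang 87 r 40.3 model r 41.0 rot 0.0 fdir 88 model n 88
[[-0.0012, -0.0001, 0], [-0.0019, 0.0, 0], [-0.0026, 0.0001, 0], [-0.0032, 0.0003, 0], [-0.0039, 0.0004, 0], [-0.0047, 0.0005, 0], [-0.0054, 0.0006, 0], [-0.0061, 0.0006, 0]]
```

Call:
send_rows([
  [-0.0008,-0.0002,0],
  [-0.0016,-0.0001,0],
  [-0.0024,0.0001,0],
  [-0.0032,0.0002,0],
  [-0.0039,0.0004,0],
  [-0.0047,0.0005,0],
  [-0.0054,0.0006,0],
  [-0.0061,0.0006,0],
], grip=[-0.8,-0.8,-0.8,-0.8,-0.8,-0.8,-0.8,-0.8], yaw=[0,0,0,0,0,0,0,0])

```text
time_s: 9.67
ee_pos: [559.5, -69.8, 126.0]
ee_rot: [180.0, 0.0, 165.1]
force: [3.4, 3.7, -1.9]
gripper_width: 28.4
gripper_force: 20.0
```

```bash
python3 tr.py 3 7
```

```text
t 9.77 F [ 2.98  3.19 -2.1 ] Ft [3.36 3.8 ] |Fm| 4.83 gw 29.0 P [559.36 -69.82 126.02]
cf [-2.7 40.7] ang 94 r 40.8 model r 41.0 rot -4.6 fdir 60 model n 95
[[0.0006, 0.0007, 0], [-0.0002, 0.0008, 0], [-0.0011, 0.001, 0], [-0.0019, 0.0011, 0], [-0.0027, 0.0012, 0], [-0.0036, 0.0012, 0], [-0.0044, 0.0013, 0], [-0.0053, 0.0014, 0]]
```

Call:
send_rows([
  [-0.0003,0.0003,0],
  [-0.0008,0.0006,0],
  [-0.0013,0.0009,0],
  [-0.0018,0.0012,0],
  [-0.0023,0.0014,0],
  [-0.0027,0.0016,0],
], grip=[-0.8,-0.8,-0.8,-0.8,-0.8,-0.8], yaw=[0,0,0,0,0,0])

```text
time_s: 10.27
ee_pos: [556.3, -68.5, 126.0]
ee_rot: [-180.0, -0.0, 165.1]
force: [1.8, 2.4, -1.4]
gripper_width: 28.3
gripper_force: 20.0
```

```bash
python3 tr.py 4 6
```

```text
t 10.42 F [ 2.17  2.63 -1.38] Ft [2.29 3.12] |Fm| 3.71 gw 28.1 P [556.29 -68.42 125.97]
cf [-6.6 40.9] ang 99 r 41.4 model r 40.9 rot -6.5 fdir 65 model n 99
[[0.0, 0.0002, 0], [-0.0006, 0.0002, 0], [-0.0013, 0.0003, 0], [-0.002, 0.0004, 0], [-0.0028, 0.0005, 0], [-0.0035, 0.0005, 0], [-0.0042, 0.0005, 0], [-0.005, 0.0006, 0]]
```

```bash
python3 - <<'E'
s=open("tr.py").read()
i=s.index("    tar="); j=s.index("\n",i)
s=s[:i]+"    tar=cf+Q@(c[j]-c[k])-Q@(nr-MU*tg)/np.hypot(1,MU)*2.1"+s[j:]
s=s.replace("n,L=int","MU=.4\nn,L=int"); open("tr.py","w").write(s)
import json
H=json.load(open("tr.json"))[:-1]; json.dump(H,open("tr.json","w"))
E
python3 tr.py 1 7
```

```text
t 10.42 F [ 1.58  2.97 -0.69] Ft [2.   2.94] |Fm| 3.48 gw 28.1 P [556.32 -68.4  125.99]
cf [-6.8 40.8] ang 100 r 41.4 model r 40.9 rot -6.3 fdir 70 model n 100
[[-0.0007, 0.0003, 0], [-0.0015, 0.0003, 0], [-0.0023, 0.0004, 0], [-0.0032, 0.0005, 0], [-0.004, 0.0005, 0], [-0.0049, 0.0005, 0], [-0.0057, 0.0005, 0], [-0.0066, 0.0005, 0]]
```

Call:
send_rows([
  [-0.0007,0.0003,0],
  [-0.0015,0.0003,0],
  [-0.0023,0.0004,0],
  [-0.0032,0.0005,0],
  [-0.004,0.0006,0],
  [-0.0049,0.0007,0],
  [-0.0057,0.0007,0],
  [-0.0066,0.0007,0],
], grip=[-0.8,-0.8,-0.8,-0.8,-0.8,-0.8,-0.8,-0.8], yaw=[0,0,0,0,0,0,0,0])

```text
time_s: 11.08
ee_pos: [549.8, -67.7, 126.0]
ee_rot: [-180.0, -0.0, 165.1]
force: [0.8, 2.1, 0.4]
gripper_width: 28.2
gripper_force: 20.0
```

```bash
python3 tr.py 3 7
```

```text
t 11.18 F [0.61 1.7  0.01] Ft [0.75 2.39] |Fm| 2.26 gw 28.4 P [549.64 -67.72 125.99]
cf [-14.1  39.4] ang 110 r 41.9 model r 40.9 rot -2.4 fdir 84 model n 109
[[-0.001, -0.0007, 0], [-0.0018, -0.0008, 0], [-0.0027, -0.0009, 0], [-0.0035, -0.001, 0], [-0.0043, -0.0012, 0], [-0.0053, -0.0013, 0], [-0.0061, -0.0015, 0], [-0.0069, -0.0017, 0]]
```

Call:
send_rows([
  [-0.0009,-0.0004,0],
  [-0.0018,-0.0007,0],
  [-0.0027,-0.0009,0],
  [-0.0035,-0.001,0],
  [-0.0043,-0.0011,0],
  [-0.0052,-0.0012,0],
  [-0.0061,-0.0014,0],
  [-0.0069,-0.0016,0],
], grip=[-0.8,-0.8,-0.8,-0.8,-0.8,-0.8,-0.8,-0.8], yaw=[0,0,0,0,0,0,0,0])

```text
time_s: 11.85
ee_pos: [543.0, -69.2, 126.0]
ee_rot: [180.0, -0.0, 165.1]
force: [0.3, 3.0, -1.4]
gripper_width: 28.4
gripper_force: 20.0
```

```bash
python3 tr.py 3 7
```

```text
t 11.95 F [ 0.66  2.57 -0.78] Ft [0.93 3.02] |Fm| 2.98 gw 28.3 P [542.86 -69.27 125.97]
cf [-20.4  36.9] ang 119 r 42.2 model r 41.1 rot -1.1 fdir 86 model n 116
[[-0.0007, -0.0004, 0], [-0.0015, -0.0006, 0], [-0.0023, -0.0008, 0], [-0.0031, -0.0011, 0], [-0.0039, -0.0013, 0], [-0.0048, -0.0016, 0], [-0.0056, -0.0018, 0], [-0.0064, -0.002, 0]]
```

Call:
send_rows([
  [-0.0007,-0.0003,0],
  [-0.0015,-0.0006,0],
  [-0.0023,-0.0008,0],
  [-0.0031,-0.0011,0],
  [-0.0039,-0.0013,0],
  [-0.0048,-0.0016,0],
  [-0.0056,-0.0018,0],
  [-0.0064,-0.002,0],
], grip=[-0.8,-0.8,-0.8,-0.8,-0.8,-0.8,-0.8,-0.8], yaw=[0,0,0,0,0,0,0,0])

```text
time_s: 12.62
ee_pos: [536.5, -71.4, 126.0]
ee_rot: [-180.0, -0.0, 165.1]
force: [0.2, 2.1, -1.4]
gripper_width: 28.4
gripper_force: 20.0
```

```bash
python3 tr.py 3 7.5
```

```text
t 12.72 F [ 0.16  2.42 -0.71] Ft [0.3  2.75] |Fm| 2.65 gw 28.4 P [536.44 -71.39 125.97]
cf [-26.6  33.3] ang 129 r 42.6 model r 41.7 rot 1.4 fdir 97 model n 120
[[-0.0009, -0.0007, 0], [-0.0018, -0.001, 0], [-0.0026, -0.0013, 0], [-0.0035, -0.0016, 0], [-0.0043, -0.0019, 0], [-0.0053, -0.0023, 0], [-0.0062, -0.0026, 0], [-0.007, -0.0029, 0]]
```

Call:
send_rows([
  [-0.0009,-0.0005,0],
  [-0.0018,-0.0009,0],
  [-0.0026,-0.0013,0],
  [-0.0035,-0.0016,0],
  [-0.0043,-0.0019,0],
  [-0.0053,-0.0023,0],
  [-0.0062,-0.0026,0],
  [-0.007,-0.0029,0],
], grip=[-0.8,-0.8,-0.8,-0.8,-0.8,-0.8,-0.8,-0.8], yaw=[0,0,0,0,0,0,0,0])

```text
time_s: 13.38
ee_pos: [529.6, -74.2, 126.0]
ee_rot: [180.0, -0.0, 165.1]
force: [0.8, 3.2, -0.8]
gripper_width: 28.2
gripper_force: 20.0
```

```bash
python3 tr.py 3 7.5
```

```text
t 13.48 F [ 0.66  2.87 -0.83] Ft [0.42 2.97] |Fm| 2.98 gw 28.7 P [529.5  -74.23 125.97]
cf [-32.6  29.2] ang 138 r 43.8 model r 43.3 rot 2.1 fdir 93 model n 122
[[-0.0005, -0.0005, 0], [-0.0014, -0.0009, 0], [-0.0023, -0.0013, 0], [-0.0032, -0.0017, 0], [-0.0039, -0.002, 0], [-0.0048, -0.0025, 0], [-0.0055, -0.0029, 0], [-0.0062, -0.0033, 0]]
```

Call:
send_rows([
  [-0.0007,-0.0005,0],
  [-0.0015,-0.0009,0],
  [-0.0023,-0.0013,0],
  [-0.0032,-0.0017,0],
  [-0.0039,-0.002,0],
  [-0.0048,-0.0025,0],
  [-0.0056,-0.0029,0],
  [-0.0063,-0.0032,0],
], grip=[-0.8,-0.8,-0.8,-0.8,-0.8,-0.8,-0.8,-0.8], yaw=[0,0,0,0,0,0,0,0])

```text
time_s: 14.15
ee_pos: [523.2, -77.3, 126.0]
ee_rot: [180.0, -0.0, 165.1]
force: [0.8, 3.4, -0.9]
gripper_width: 28.5
gripper_force: 20.0
```

```bash
python3 tr.py 3 7.5
```

```text
t 14.25 F [ 0.41  2.99 -0.91] Ft [0.45 4.13] |Fm| 3.76 gw 28.6 P [523.16 -77.36 125.96]
cf [-38.3  25.3] ang 147 r 45.9 model r 45.4 rot -0.2 fdir 96 model n 129
[[-0.0005, -0.0001, 0], [-0.0012, -0.0005, 0], [-0.0019, -0.0009, 0], [-0.0028, -0.0015, 0], [-0.0035, -0.0019, 0], [-0.0042, -0.0024, 0], [-0.005, -0.003, 0], [-0.0057, -0.0035, 0]]
```

Call:
send_rows([
  [-0.0005,-0.0001,0],
  [-0.0012,-0.0005,0],
  [-0.0019,-0.0009,0],
  [-0.0028,-0.0015,0],
  [-0.0035,-0.0019,0],
  [-0.0042,-0.0024,0],
  [-0.005,-0.003,0],
  [-0.0057,-0.0035,0],
], grip=[-0.8,-0.8,-0.8,-0.8,-0.8,-0.8,-0.8,-0.8], yaw=[0,0,0,0,0,0,0,0])

```text
time_s: 14.92
ee_pos: [517.5, -80.8, 126.0]
ee_rot: [180.0, -0.0, 165.1]
force: [0.9, 4.1, 0.1]
gripper_width: 28.4
gripper_force: 20.0
```

```bash
python3 tr.py 3 7.5
```

```text
t 15.02 F [ 0.45  4.73 -0.74] Ft [0.1  5.28] |Fm| 5.10 gw 28.8 P [517.42 -80.85 125.95]
cf [-43.5  21.6] ang 154 r 48.6 model r 47.2 rot -4.7 fdir 100 model n 137
[[-0.0005, 0.0008, 0], [-0.0012, 0.0003, 0], [-0.0019, -0.0001, 0], [-0.0028, -0.0007, 0], [-0.0035, -0.0012, 0], [-0.0042, -0.0017, 0], [-0.0049, -0.0022, 0], [-0.0056, -0.0028, 0]]
```

Call:
send_rows([
  [-0.0004,0.0009,0],
  [-0.0011,0.0006,0],
  [-0.0018,0.0003,0],
  [-0.0026,-0.0001,0],
  [-0.0033,-0.0004,0],
  [-0.0041,-0.0008,0],
  [-0.0048,-0.0012,0],
  [-0.0055,-0.0016,0],
], grip=[-0.8,-0.8,-0.8,-0.8,-0.8,-0.8,-0.8,-0.8], yaw=[0,0,0,0,0,0,0,0])

```text
time_s: 15.68
ee_pos: [512.1, -82.7, 126.0]
ee_rot: [-180.0, -0.0, 165.1]
force: [-1.2, 2.7, -1.0]
gripper_width: 28.6
gripper_force: 20.0
```

```bash
python3 tr.py 3 7
```

```text
t 15.78 F [-0.98  2.65 -1.24] Ft [-0.4   2.91] |Fm| 2.88 gw 28.5 P [511.97 -82.7  125.97]
cf [-48.7  17. ] ang 161 r 51.6 model r 49.1 rot -5.7 fdir 114 model n 143
[[-0.0006, -0.0007, 0], [-0.0013, -0.0012, 0], [-0.002, -0.0017, 0], [-0.0027, -0.0023, 0], [-0.0034, -0.0028, 0], [-0.0041, -0.0034, 0], [-0.0047, -0.0038, 0], [-0.0053, -0.0045, 0]]
```

Call:
send_rows([
  [-0.0006,-0.0004,0],
  [-0.0013,-0.0009,0],
  [-0.002,-0.0014,0],
  [-0.0027,-0.002,0],
  [-0.0034,-0.0025,0],
  [-0.0041,-0.0031,0],
  [-0.0047,-0.0036,0],
  [-0.0053,-0.0042,0],
], grip=[-0.8,-0.8,-0.8,-0.8,-0.8,-0.8,-0.8,-0.8], yaw=[0,0,0,0,0,0,0,0])

```text
time_s: 16.45
ee_pos: [506.7, -86.7, 126.0]
ee_rot: [180.0, -0.0, 165.1]
force: [-0.7, 3.3, -0.4]
gripper_width: 29.0
gripper_force: 20.0
```

```bash
python3 tr.py 3 7
```

```text
t 16.55 F [-0.55  3.17 -0.92] Ft [-0.56  3.07] |Fm| 3.15 gw 28.6 P [506.68 -86.78 125.96]
cf [-53.   12.1] ang 167 r 54.3 model r 51.0 rot -4.5 fdir 112 model n 148
[[-0.0004, -0.0005, 0], [-0.001, -0.0012, 0], [-0.0017, -0.0018, 0], [-0.0022, -0.0023, 0], [-0.0029, -0.003, 0], [-0.0034, -0.0035, 0], [-0.004, -0.0042, 0], [-0.0045, -0.0047, 0]]
```

Call:
send_rows([
  [-0.0005,-0.0005,0],
  [-0.0011,-0.0011,0],
  [-0.0017,-0.0017,0],
  [-0.0023,-0.0022,0],
  [-0.003,-0.0028,0],
  [-0.0035,-0.0034,0],
  [-0.0041,-0.004,0],
  [-0.0046,-0.0046,0],
], grip=[-0.8,-0.8,-0.8,-0.8,-0.8,-0.8,-0.8,-0.8], yaw=[0,0,0,0,0,0,0,0])

```text
time_s: 17.22
ee_pos: [502.2, -91.4, 126.0]
ee_rot: [-180.0, -0.0, 165.1]
force: [-1.0, 2.7, -0.1]
gripper_width: 28.7
gripper_force: 20.0
```

```bash
python3 tr.py 3 7
```

```text
t 17.32 F [-1.    2.2  -0.37] Ft [-1.    2.81] |Fm| 2.78 gw 28.7 P [502.13 -91.43 125.97]
cf [-56.7   6.2] ang 174 r 57.0 model r 53.1 rot -1.7 fdir 123 model n 153
[[-0.0003, -0.0009, 0], [-0.0008, -0.0015, 0], [-0.0014, -0.0022, 0], [-0.0018, -0.0028, 0], [-0.0024, -0.0036, 0], [-0.0028, -0.0042, 0], [-0.0033, -0.0049, 0], [-0.0038, -0.0057, 0]]
```

Call:
send_rows([
  [-0.0004,-0.0008,0],
  [-0.0009,-0.0015,0],
  [-0.0014,-0.0022,0],
  [-0.0018,-0.0028,0],
  [-0.0024,-0.0036,0],
  [-0.0028,-0.0042,0],
  [-0.0033,-0.0049,0],
  [-0.0038,-0.0056,0],
], grip=[-0.8,-0.8,-0.8,-0.8,-0.8,-0.8,-0.8,-0.8], yaw=[0,0,0,0,0,0,0,0])

```text
time_s: 17.98
ee_pos: [498.3, -97.0, 125.9]
ee_rot: [-180.0, -0.0, 165.1]
force: [-1.4, 3.1, -0.7]
gripper_width: 28.5
gripper_force: 20.0
```

```bash
python3 tr.py 3 7
```

```text
t 18.08 F [-1.24  2.42 -0.88] Ft [-1.59  2.91] |Fm| 3.11 gw 28.1 P [498.27 -97.06 125.95]
cf [-59.6  -0.1] ang 180 r 59.6 model r 55.4 rot -0.8 fdir 130 model n 159
[[-0.0003, -0.0008, 0], [-0.0007, -0.0014, 0], [-0.0011, -0.0021, 0], [-0.0016, -0.003, 0], [-0.002, -0.0037, 0], [-0.0024, -0.0044, 0], [-0.0027, -0.0051, 0], [-0.0031, -0.0058, 0]]
```

Call:
send_rows([
  [-0.0004,-0.0008,0],
  [-0.0008,-0.0015,0],
  [-0.0012,-0.0022,0],
  [-0.0016,-0.003,0],
  [-0.002,-0.0037,0],
  [-0.0023,-0.0044,0],
  [-0.0026,-0.0051,0],
  [-0.0028,-0.0058,0],
], grip=[-0.8,-0.8,-0.8,-0.8,-0.8,-0.8,-0.8,-0.8], yaw=[0,0,0,0,0,0,0,0])

```text
time_s: 18.75
ee_pos: [495.6, -102.8, 126.0]
ee_rot: [180.0, -0.0, 165.1]
force: [-2.2, 3.2, -0.5]
gripper_width: 28.6
gripper_force: 20.0
```

```bash
python3 tr.py 3 7
```

```text
t 18.85 F [-2.14  2.98 -0.29] Ft [-1.97  3.05] |Fm| 3.64 gw 28.4 P [ 495.54 -102.81  125.95]
cf [-61.4  -6.2] ang 186 r 61.7 model r 57.5 rot 0.4 fdir 136 model n 166
[[-0.0004, -0.0005, 0], [-0.0007, -0.0012, 0], [-0.001, -0.002, 0], [-0.0013, -0.0027, 0], [-0.0016, -0.0035, 0], [-0.0019, -0.0043, 0], [-0.0021, -0.005, 0], [-0.0024, -0.0058, 0]]
```

Call:
send_rows([
  [-0.0004,-0.0005,0],
  [-0.0007,-0.0012,0],
  [-0.001,-0.002,0],
  [-0.0013,-0.0027,0],
  [-0.0016,-0.0035,0],
  [-0.0019,-0.0043,0],
  [-0.0021,-0.005,0],
  [-0.0023,-0.0058,0],
], grip=[-0.8,-0.8,-0.8,-0.8,-0.8,-0.8,-0.8,-0.8], yaw=[0,0,0,0,0,0,0,0])

```text
time_s: 19.52
ee_pos: [493.4, -108.6, 126.0]
ee_rot: [-180.0, -0.0, 165.1]
force: [-2.6, 1.9, -0.2]
gripper_width: 28.5
gripper_force: 20.0
```

```bash
python3 tr.py 3 7
```

```text
t 19.62 F [-2.08  1.26 -0.73] Ft [-2.27  1.99] |Fm| 2.80 gw 28.6 P [ 493.33 -108.71  125.97]
cf [-62.2 -13.3] ang 192 r 63.6 model r 59.8 rot 2.6 fdir 154 model n 173
[[-0.0001, -0.0012, 0], [-0.0003, -0.002, 0], [-0.0005, -0.0028, 0], [-0.0006, -0.0036, 0], [-0.0008, -0.0045, 0], [-0.0009, -0.0053, 0], [-0.001, -0.0061, 0], [-0.0011, -0.007, 0]]
```

Call:
send_rows([
  [-0.0001,-0.0009,0],
  [-0.0003,-0.0018,0],
  [-0.0004,-0.0027,0],
  [-0.0005,-0.0036,0],
  [-0.0006,-0.0044,0],
  [-0.0007,-0.0052,0],
  [-0.0008,-0.006,0],
  [-0.0008,-0.0068,0],
], grip=[-0.8,-0.8,-0.8,-0.8,-0.8,-0.8,-0.8,-0.8], yaw=[0,0,0,0,0,0,0,0])

```text
time_s: 20.28
ee_pos: [492.5, -115.4, 126.0]
ee_rot: [180.0, -0.0, 165.1]
force: [-2.7, 2.8, -0.8]
gripper_width: 28.1
gripper_force: 20.0
```

```bash
python3 tr.py 3 6.5
```

```text
t 20.38 F [-2.97  1.98 -0.38] Ft [-2.88  2.08] |Fm| 3.56 gw 28.8 P [ 492.5  -115.46  125.95]
cf [-62.1 -20. ] ang 198 r 65.2 model r 61.7 rot 2.6 fdir 157 model n 181
[[-0.0002, -0.0005, 0], [-0.0003, -0.0014, 0], [-0.0004, -0.0022, 0], [-0.0004, -0.0028, 0], [-0.0004, -0.0037, 0], [-0.0004, -0.0045, 0], [-0.0004, -0.0051, 0], [-0.0004, -0.006, 0]]
```

Call:
send_rows([
  [-0.0001,-0.0006,0],
  [-0.0002,-0.0014,0],
  [-0.0003,-0.0022,0],
  [-0.0003,-0.0029,0],
  [-0.0003,-0.0037,0],
  [-0.0002,-0.0045,0],
  [-0.0001,-0.0052,0],
  [0,-0.006,0],
], grip=[-0.8,-0.8,-0.8,-0.8,-0.8,-0.8,-0.8,-0.8], yaw=[0,0,0,0,0,0,0,0])

```text
time_s: 21.05
ee_pos: [492.6, -121.4, 126.0]
ee_rot: [180.0, -0.0, 165.1]
force: [-2.6, 0.2, -0.2]
gripper_width: 28.6
gripper_force: 20.0
```

```bash
python3 tr.py 3 6.5
```

```text
t 21.15 F [-3.09  0.9  -0.47] Ft [-3.03  1.31] |Fm| 3.27 gw 28.7 P [ 492.57 -121.47  125.96]
cf [-60.7 -26.4] ang 203 r 66.2 model r 63.3 rot 4.3 fdir 171 model n 191
[[0.0, -0.0008, 0], [0.0001, -0.0016, 0], [0.0002, -0.0022, 0], [0.0003, -0.0031, 0], [0.0005, -0.0039, 0], [0.0006, -0.0045, 0], [0.0008, -0.0053, 0], [0.001, -0.0062, 0]]
```

Call:
send_rows([
  [0,-0.0008,0],
  [0.0001,-0.0016,0],
  [0.0002,-0.0023,0],
  [0.0003,-0.0031,0],
  [0.0005,-0.0039,0],
  [0.0007,-0.0046,0],
  [0.0009,-0.0053,0],
  [0.0012,-0.006,0],
], grip=[-0.8,-0.8,-0.8,-0.8,-0.8,-0.8,-0.8,-0.8], yaw=[0,0,0,0,0,0,0,0])

```text
time_s: 21.82
ee_pos: [493.7, -127.4, 126.0]
ee_rot: [-180.0, -0.0, 165.1]
force: [-2.8, 1.2, -0.5]
gripper_width: 28.7
gripper_force: 20.0
```

```bash
python3 tr.py 3 6.5
```

```text
t 21.92 F [-2.9   0.66 -1.06] Ft [-3.24  0.69] |Fm| 3.19 gw 28.2 P [ 493.79 -127.51  125.96]
cf [-58.2 -32.4] ang 209 r 66.6 model r 64.4 rot 4.5 fdir 180 model n 202
[[0.0002, -0.0007, 0], [0.0005, -0.0015, 0], [0.0007, -0.002, 0], [0.001, -0.0029, 0], [0.0013, -0.0037, 0], [0.0016, -0.0042, 0], [0.0019, -0.005, 0], [0.0023, -0.0058, 0]]
```

Call:
send_rows([
  [0.0002,-0.0008,0],
  [0.0005,-0.0015,0],
  [0.0007,-0.0022,0],
  [0.001,-0.0029,0],
  [0.0013,-0.0037,0],
  [0.0017,-0.0044,0],
  [0.0021,-0.0051,0],
  [0.0025,-0.0058,0],
], grip=[-0.8,-0.8,-0.8,-0.8,-0.8,-0.8,-0.8,-0.8], yaw=[0,0,0,0,0,0,0,0])

```text
time_s: 22.58
ee_pos: [496.2, -133.2, 126.0]
ee_rot: [-180.0, -0.0, 165.1]
force: [-3.5, 0.0, -0.6]
gripper_width: 28.5
gripper_force: 20.0
```

```bash
python3 tr.py 3 7
```

```text
t 22.68 F [-3.46  0.71 -0.51] Ft [-4.18  0.41] |Fm| 3.96 gw 28.4 P [ 496.23 -133.25  125.95]
cf [-55.1 -37.7] ang 214 r 66.8 model r 64.9 rot 2.5 fdir 185 model n 212
[[-0.0002, -0.0004, 0], [0.0002, -0.0012, 0], [0.0006, -0.002, 0], [0.001, -0.0028, 0], [0.0015, -0.0035, 0], [0.0019, -0.0042, 0], [0.0022, -0.0047, 0], [0.0027, -0.0054, 0]]
```

Call:
send_rows([
  [-0.0001,-0.0006,0],
  [0.0002,-0.0013,0],
  [0.0006,-0.002,0],
  [0.001,-0.0028,0],
  [0.0014,-0.0035,0],
  [0.0018,-0.0042,0],
  [0.0022,-0.0048,0],
  [0.0026,-0.0055,0],
], grip=[-0.8,-0.8,-0.8,-0.8,-0.8,-0.8,-0.8,-0.8], yaw=[0,0,0,0,0,0,0,0])

```text
time_s: 23.35
ee_pos: [499.0, -138.8, 126.0]
ee_rot: [-180.0, 0.0, 165.1]
force: [-2.6, -0.7, -0.3]
gripper_width: 28.3
gripper_force: 20.0
```

```bash
python3 tr.py 3 7
```

```text
t 23.45 F [-2.48 -0.44 -0.88] Ft [-3.35 -0.71] |Fm| 3.11 gw 28.1 P [ 499.1  -138.85  125.98]
cf [-50.4 -43.2] ang 220 r 66.4 model r 64.9 rot 2.2 fdir 204 model n 223
[[0.0005, -0.0007, 0], [0.001, -0.0014, 0], [0.0016, -0.0021, 0], [0.0021, -0.0027, 0], [0.0027, -0.0034, 0], [0.0033, -0.004, 0], [0.0039, -0.0046, 0], [0.0045, -0.0052, 0]]
```

Call:
send_rows([
  [0.0005,-0.0007,0],
  [0.001,-0.0014,0],
  [0.0016,-0.0021,0],
  [0.0021,-0.0027,0],
  [0.0027,-0.0034,0],
  [0.0033,-0.004,0],
  [0.0039,-0.0046,0],
  [0.0045,-0.0051,0],
], grip=[-0.8,-0.8,-0.8,-0.8,-0.8,-0.8,-0.8,-0.8], yaw=[0,0,0,0,0,0,0,0])

```text
time_s: 24.12
ee_pos: [503.6, -143.8, 126.0]
ee_rot: [-180.0, 0.0, 165.1]
force: [-2.0, -1.9, -2.0]
gripper_width: 28.3
gripper_force: 20.0
```

```bash
python3 tr.py 3 7
```

```text
t 24.22 F [-2.29 -1.21 -1.39] Ft [-2.83 -1.07] |Fm| 2.87 gw 28.7 P [ 503.67 -143.89  125.99]
cf [-44.5 -47.4] ang 227 r 65.0 model r 64.2 rot 3.7 fdir 215 model n 234
[[0.0008, -0.0005, 0], [0.0014, -0.001, 0], [0.0021, -0.0016, 0], [0.0027, -0.0021, 0], [0.0034, -0.0026, 0], [0.0041, -0.0031, 0], [0.0048, -0.0036, 0], [0.0055, -0.0041, 0]]
```

Call:
send_rows([
  [0.0007,-0.0005,0],
  [0.0014,-0.001,0],
  [0.0021,-0.0016,0],
  [0.0027,-0.0021,0],
  [0.0034,-0.0026,0],
  [0.0041,-0.003,0],
  [0.0048,-0.0034,0],
  [0.0055,-0.0038,0],
], grip=[-0.8,-0.8,-0.8,-0.8,-0.8,-0.8,-0.8,-0.8], yaw=[0,0,0,0,0,0,0,0])

```text
time_s: 24.88
ee_pos: [509.0, -147.6, 126.0]
ee_rot: [180.0, 0.0, 165.1]
force: [-2.5, -1.1, -1.0]
gripper_width: 28.6
gripper_force: 20.0
```

```bash
python3 tr.py 3 7
```

```text
t 24.98 F [-2.19 -1.33 -1.35] Ft [-2.47 -1.51] |Fm| 2.78 gw 28.6 P [ 509.17 -147.64  126.  ]
cf [-38.1 -50.1] ang 233 r 62.9 model r 63.2 rot 5.8 fdir 224 model n 244
[[0.0009, -0.0002, 0], [0.0016, -0.0006, 0], [0.0023, -0.001, 0], [0.0031, -0.0014, 0], [0.0039, -0.0018, 0], [0.0047, -0.0021, 0], [0.0054, -0.0024, 0], [0.0062, -0.0027, 0]]
```

Call:
send_rows([
  [0.0008,-0.0003,0],
  [0.0016,-0.0006,0],
  [0.0023,-0.001,0],
  [0.0031,-0.0013,0],
  [0.0039,-0.0017,0],
  [0.0047,-0.002,0],
  [0.0055,-0.0023,0],
  [0.0063,-0.0025,0],
], grip=[-0.8,-0.8,-0.8,-0.8,-0.8,-0.8,-0.8,-0.8], yaw=[0,0,0,0,0,0,0,0])

```text
time_s: 25.65
ee_pos: [515.4, -150.1, 126.0]
ee_rot: [180.0, 0.0, 165.1]
force: [-0.8, -1.9, -1.5]
gripper_width: 28.3
gripper_force: 20.0
```

```bash
python3 tr.py 3 7
```

```text
t 25.75 F [-1.48 -1.6  -1.81] Ft [-2.23 -2.23] |Fm| 2.81 gw 28.5 P [ 515.5  -150.11  126.  ]
cf [-31.1 -51.4] ang 239 r 60.1 model r 61.6 rot 7.0 fdir 238 model n 254
[[0.0009, -0.0001, 0], [0.0017, -0.0003, 0], [0.0026, -0.0006, 0], [0.0034, -0.0008, 0], [0.0042, -0.001, 0], [0.0051, -0.0011, 0], [0.0059, -0.0013, 0], [0.0067, -0.0014, 0]]
```

Call:
send_rows([
  [0.0009,-0.0001,0],
  [0.0017,-0.0003,0],
  [0.0026,-0.0006,0],
  [0.0034,-0.0008,0],
  [0.0042,-0.001,0],
  [0.0051,-0.0011,0],
  [0.0059,-0.0012,0],
  [0.0067,-0.0013,0],
], grip=[-0.8,-0.8,-0.8,-0.8,-0.8,-0.8,-0.8,-0.8], yaw=[0,0,0,0,0,0,0,0])

```text
time_s: 26.42
ee_pos: [522.0, -151.4, 126.0]
ee_rot: [-180.0, 0.0, 165.1]
force: [-2.1, -3.1, -2.4]
gripper_width: 28.6
gripper_force: 20.0
```

```bash
python3 tr.py 3 7
```

```text
t 26.52 F [-1.47 -2.77 -1.45] Ft [-1.86 -2.7 ] |Fm| 3.22 gw 28.6 P [ 522.18 -151.39  126.01]
cf [-24.  -51.7] ang 245 r 57.0 model r 59.5 rot 5.6 fdir 250 model n 265
[[0.0008, -0.0002, 0], [0.0017, -0.0003, 0], [0.0025, -0.0004, 0], [0.0033, -0.0005, 0], [0.0042, -0.0006, 0], [0.005, -0.0006, 0], [0.0058, -0.0006, 0], [0.0067, -0.0006, 0]]
```

Call:
send_rows([
  [0.0008,-0.0001,0],
  [0.0017,-0.0003,0],
  [0.0025,-0.0004,0],
  [0.0033,-0.0005,0],
  [0.0042,-0.0006,0],
  [0.005,-0.0006,0],
  [0.0058,-0.0006,0],
  [0.0067,-0.0006,0],
], grip=[-0.8,-0.8,-0.8,-0.8,-0.8,-0.8,-0.8,-0.8], yaw=[0,0,0,0,0,0,0,0])

```text
time_s: 27.18
ee_pos: [528.8, -151.9, 126.0]
ee_rot: [180.0, 0.0, 165.1]
force: [-1.2, -3.0, -1.5]
gripper_width: 28.7
gripper_force: 20.0
```

```bash
python3 tr.py 3 7
```

```text
t 27.28 F [-1.06 -2.21 -1.25] Ft [-1.35 -2.68] |Fm| 2.81 gw 28.4 P [ 528.91 -151.89  125.99]
cf [-17.  -50.6] ang 251 r 53.4 model r 56.8 rot 6.1 fdir 256 model n 276
[[0.0011, 0.0003, 0], [0.0019, 0.0003, 0], [0.0027, 0.0004, 0], [0.0035, 0.0005, 0], [0.0043, 0.0005, 0], [0.0051, 0.0006, 0], [0.0059, 0.0007, 0], [0.0067, 0.0009, 0]]
```

Call:
send_rows([
  [0.0009,0.0001,0],
  [0.0018,0.0002,0],
  [0.0026,0.0003,0],
  [0.0035,0.0004,0],
  [0.0043,0.0005,0],
  [0.0051,0.0006,0],
  [0.0059,0.0007,0],
  [0.0067,0.0008,0],
], grip=[-0.8,-0.8,-0.8,-0.8,-0.8,-0.8,-0.8,-0.8], yaw=[0,0,0,0,0,0,0,0])

```text
time_s: 27.95
ee_pos: [535.4, -151.1, 126.0]
ee_rot: [180.0, 0.0, 165.1]
force: [-0.7, -3.0, -0.9]
gripper_width: 28.5
gripper_force: 20.0
```

```bash
python3 tr.py 3 7
```

```text
t 28.05 F [-1.   -2.67 -1.53] Ft [-1.07 -2.89] |Fm| 3.00 gw 28.4 P [ 535.56 -151.08  126.02]
cf [-10.5 -48.5] ang 258 r 49.7 model r 53.9 rot 5.2 fdir 262 model n 284
[[0.0009, 0.0003, 0], [0.0016, 0.0004, 0], [0.0024, 0.0006, 0], [0.0034, 0.0008, 0], [0.0041, 0.0009, 0], [0.0049, 0.0011, 0], [0.0058, 0.0013, 0], [0.0065, 0.0015, 0]]
```

Call:
send_rows([
  [0.0008,0.0002,0],
  [0.0016,0.0003,0],
  [0.0024,0.0005,0],
  [0.0033,0.0007,0],
  [0.0041,0.0009,0],
  [0.0049,0.001,0],
  [0.0058,0.0012,0],
  [0.0065,0.0013,0],
], grip=[-0.8,-0.8,-0.8,-0.8,-0.8,-0.8,-0.8,-0.8], yaw=[0,0,0,0,0,0,0,0])

```text
time_s: 28.72
ee_pos: [542.0, -149.8, 126.0]
ee_rot: [180.0, 0.0, 165.1]
force: [-0.3, -2.9, -1.6]
gripper_width: 28.6
gripper_force: 20.0
```

```bash
python3 tr.py 3 7
```

```text
t 28.82 F [-0.42 -2.88 -1.54] Ft [-0.6  -3.04] |Fm| 3.03 gw 28.5 P [ 542.06 -149.75  125.99]
cf [ -4.1 -45.9] ang 265 r 46.1 model r 50.6 rot 3.1 fdir 272 model n 291
[[0.0009, 0.0003, 0], [0.0018, 0.0005, 0], [0.0025, 0.0007, 0], [0.0034, 0.0009, 0], [0.0043, 0.0011, 0], [0.0051, 0.0014, 0], [0.0059, 0.0016, 0], [0.0068, 0.0018, 0]]
```

Call:
send_rows([
  [0.0008,0.0002,0],
  [0.0016,0.0003,0],
  [0.0024,0.0005,0],
  [0.0032,0.0007,0],
  [0.004,0.0009,0],
  [0.0048,0.0011,0],
  [0.0055,0.0013,0],
  [0.006,0.0014,0],
], grip=[-0.8,-0.8,-0.8,-0.8,-0.8,-0.8,-0.8,-0.8], yaw=[0,0,0,0,0,0,0,0])

```text
time_s: 29.48
ee_pos: [547.9, -148.3, 126.0]
ee_rot: [180.0, 0.0, 165.1]
force: [-0.8, -1.3, -0.9]
gripper_width: 28.6
gripper_force: 20.0
```

```bash
python3 tr.py 3 5; python3 - <<'E'
import json,numpy as np
from scipy.optimize import least_squares
H=np.array(json.load(open("tr.json"))); B=H[:7]
print(H.round(1).tolist())
r=least_squares(lambda q:np.hypot(*(B-q).T)-41,[0,0]);print(r.x,r.fun.round(2))
E
```

```text
t 29.58 F [-0.46 -1.67 -1.32] Ft [-0.43 -2.46] |Fm| 2.23 gw 28.3 P [ 547.98 -148.31  125.99]
cf [  1.3 -42.7] ang 272 r 42.7 model r 47.9 rot 5.2 fdir 271 model n 295
[[0.0005, 0.0008, 0], [0.0011, 0.0011, 0], [0.0017, 0.0013, 0], [0.0023, 0.0015, 0], [0.0029, 0.0017, 0], [0.0035, 0.0019, 0], [0.004, 0.0022, 0], [0.0046, 0.0024, 0]]
[[1.8, 40.3], [-2.7, 40.7], [-6.8, 40.8], [-14.1, 39.4], [-20.4, 36.9], [-26.6, 33.3], [-32.6, 29.2], [-38.3, 25.3], [-43.5, 21.6], [-48.7, 17.0], [-53.0, 12.1], [-56.7, 6.2], [-59.6, -0.1], [-61.4, -6.2], [-62.2, -13.3], [-62.1, -20.0], [-60.7, -26.4], [-58.2, -32.4], [-55.1, -37.7], [-50.4, -43.2], [-44.5, -47.4], [-38.1, -50.1], [-31.1, -51.4], [-24.0, -51.7], [-17.0, -50.6], [-10.5, -48.5], [-4.1, -45.9], [1.3, -42.7]]
[-3.66322784 -0.27142025] [-0.05  0.01  0.24  0.03 -0.19 -0.37  0.37]
```

Call:
send_rows([
  [0.0008,0.0006,0],
  [0.0016,0.0011,0],
  [0.0022,0.0014,0],
  [0.0024,0.0015,0],
  [0.0015,-0.0024,0],
  [0.0003,-0.0083,0],
  [-0.0014,-0.0161,0],
  [-0.0031,-0.0239,0],
], grip=[-0.8,-0.8,-0.8,-0.8,-0.8,-0.8,-0.8,-0.8], yaw=[0,0,0,0,0,0,0,0])

```text
time_s: 30.25
ee_pos: [544.6, -172.7, 126.0]
ee_rot: [180.0, 0.0, 165.1]
force: [-0.5, -0.0, -0.6]
gripper_width: 28.5
gripper_force: 20.0
```

```bash
python3 tr.py 1 5|head -2
```

```text
t 30.25 F [-0.52 -0.03 -0.6 ] Ft [-0.16  0.04] |Fm| 0.28 gw 28.5 P [ 544.63 -172.66  125.98]
cf [  3.  -65.7] ang 273 r 65.8 model r 47.6 rot -77.6 fdir 189 model n 295
```

Call:
send_rows([
  [-0.0019,-0.0088,0],
  [-0.0038,-0.0176,0],
  [0.014,-0.0215,0],
  [0.032,-0.0254,0],
  [0.0499,-0.0293,0],
  [0.066,-0.013,0],
  [0.0816,0.0027,0],
  [0.086,0.023,0],
], grip=[-0.8,-0.8,-0.8,-0.8,-0.8,-0.8,-0.8,-0.8], yaw=[0,0,0,0,0,0,0,0])

```text
time_s: 30.92
ee_pos: [633.1, -150.8, 125.9]
ee_rot: [-180.0, 0.2, 165.0]
force: [-1.1, -0.1, 1.6]
gripper_width: 28.3
gripper_force: 20.0
```

Call:
send_rows([
  [0.005,0.022,0],
  [0.0095,0.0433,0],
  [0.002,0.065,0],
  [-0.006,0.086,0],
  [-0.013,0.108,0],
  [-0.021,0.129,0],
  [-0.033,0.152,0],
  [-0.046,0.174,0],
], grip=[-0.8,-0.8,-0.8,-0.8,-0.8,-0.8,-0.8,-0.8], yaw=[0,0,0,0,0,0,0,0])

```text
time_s: 31.58
ee_pos: [584.6, 24.9, 126.0]
ee_rot: [180.0, 0.0, 165.1]
force: [0.3, -0.5, -0.6]
gripper_width: 28.7
gripper_force: 20.0
```

Call:
send_rows([
  [-0.012,0.022,0],
  [-0.025,0.045,0],
  [-0.033,0.065,0],
  [-0.039,0.085,0],
  [-0.044,0.106,0],
  [-0.047,0.125,0],
  [-0.049,0.141,0],
  [-0.049,0.1505,0],
], grip=[-0.8,-0.8,-0.8,-0.8,-0.8,-0.8,-0.8,-0.8], yaw=[0,0,0,0,0,0,0,0])

```text
time_s: 32.25
ee_pos: [535.5, 176.1, 126.0]
ee_rot: [180.0, -0.0, 165.2]
force: [-0.2, -0.5, -0.7]
gripper_width: 28.7
gripper_force: 20.0
```

```bash
python3 st.py 4
```

```text
t 32.45 F [-0.17  0.26 -0.79] sd [0.46 0.58 0.24] P [536.01 175.64 125.97] w 28.5 T [ 0.028 -0.02   0.036] gf 19.999839434749447
```

Call:
send_rows([
  [0.006,0.0005,0],
  [0.013,0.001,0],
  [0.02,0.0018,0],
  [0.027,0.0024,0],
  [0.034,0.003,0],
  [0.041,0.0037,0],
  [0.046,0.0041,0],
  [0.0495,0.0044,0],
], grip=[-0.8,-0.8,-0.8,-0.8,-0.8,-0.8,-0.8,-0.8], yaw=[0,0,0,0,0,0,0,0])

```text
time_s: 33.12
ee_pos: [586.2, 179.7, 126.0]
ee_rot: [180.0, 0.0, 165.1]
force: [-0.3, 0.2, 0.6]
gripper_width: 28.4
gripper_force: 20.0
```

```bash
python3 st.py 5
```

```text
t 33.3667 F [ 0.73 -0.17 -0.16] sd [1.05 0.55 0.33] P [585.65 179.7  125.97] w 28.4 T [-0.006 -0.038  0.003] gf 20.000008723000064
```

Call:
send_rows([
  [0.001,0.0001,0],
  [0.002,0.0002,0],
  [0.002,0.0002,0],
  [0.002,0.0002,0],
], grip=[-0.8,-0.8,-0.8,-0.8], yaw=[0,0,0,0])

```text
time_s: 33.7
ee_pos: [587.2, 179.8, 126.0]
ee_rot: [180.0, 0.0, 165.1]
force: [0.3, -0.3, -0.7]
gripper_width: 28.4
gripper_force: 20.0
```

```bash
python3 st.py 6
```

```text
t 34.0 F [-0.07  0.07 -0.41] sd [0.32 0.53 0.29] P [587.18 179.84 125.99] w 28.4 T [-0.035 -0.07  -0.029] gf 19.999893854255788
```

Call:
send_rows([
  [0.0006,0.0001,0],
  [0.0012,0.0001,0],
  [0.0012,0.0001,0],
  [0.0012,0.0001,0],
], grip=[-0.8,-0.8,-0.8,-0.8], yaw=[0,0,0,0])

```text
time_s: 34.33
ee_pos: [588.2, 179.9, 126.0]
ee_rot: [-180.0, -0.0, 165.1]
force: [-0.9, -0.9, 0.5]
gripper_width: 28.3
gripper_force: 20.0
```

```bash
python3 st.py 6
```

```text
t 34.6333 F [-1.21  0.06  0.39] sd [0.34 0.49 0.44] P [588.22 179.9  125.96] w 28.3 T [-0.022  0.292 -0.049] gf 20.000056381104514
```

The back wall is felt at about x = 587.3. I'll ease off and let go.

Call:
send_rows([
  [-0.001,-0.0001,0],
  [-0.0016,-0.0001,0],
  [-0.0016,-0.0001,0],
  [-0.0016,-0.0001,0],
  [-0.0016,-0.0001,0],
  [-0.0016,-0.0001,0],
  [-0.0016,-0.0001,0],
  [-0.0016,-0.0001,0],
], grip=[-0.8,-0.8,-0.8,-0.4,-0.2,0.1,0.3,0.5], yaw=[0,0,0,0,0,0,0,0])

```text
time_s: 35.3
ee_pos: [586.9, 179.8, 126.0]
ee_rot: [180.0, 0.0, 165.1]
force: [0.5, -0.8, 0.2]
gripper_width: 51.7
gripper_force: 0.0
```

Call:
send_rows([
  [0,0,0],
  [0,0,0],
  [0,0,0.005],
  [0,0,0.02],
  [0,0,0.04],
  [0,0,0.06],
  [0,0,0.08],
  [0,0,0.09],
], grip=[0.5,0.5,0.5,0.5,0.5,0.5,0.5,0.5], yaw=[0,0,0,0,0,0,0,0])

```text
time_s: 35.97
ee_pos: [587.9, 180.1, 219.1]
ee_rot: [179.9, 0.2, 165.1]
force: [0.3, -0.1, -0.1]
gripper_width: 68.4
gripper_force: 0.0
```

```bash
python3 st.py 2 scene3; python3 - <<'E'
from h import *
s=load("scene3"); o=load("scene0"); a=[crop(d,130,165,130,110,3) for d in(o,s)]
cv2.imwrite("pics/m4.png",np.hstack(a))
E
```

```text
t 36.0667 F [0.81 0.3  0.48] sd [0.28 0.32 1.42] P [588.18 180.24 219.25] w 68.6 T [ 0.022 -0.044 -0.023] gf 0.0
```

View pics/m4.png

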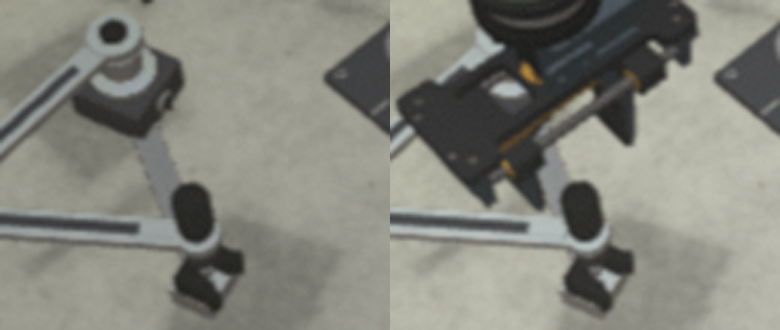

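The knob is back at its original pixel position (left crop (193,210), right crop (583,210)) and the gripper is clear above it. I'm handing in.

```bash
python3 -c "
from workcell import env
print(env.job_done())"
```

```text
the job is handed in; nothing more can be done
None
```

The cam edge was traced from the left mark over the lobe to the right mark, the stylus is parked home in its nest and released, and the job was handed in at about 36 s; force read about 2.2–5.1 N at every stop, but it was read only at stops, not between them.

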